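# Draw the lamp diffuser home in its loading jig and bolt it

## Robot

A 6-joint arm with a two-finger parallel gripper is mounted at the origin on a cart in front of the work surface, level with it; the furniture and walls round the work are solid. World frame = base frame: x ahead of the robot, y to its left, z up, the work surface at z = 0. Lengths are in mm, angles in rad, forces in N, time in s.
With the tool pointing down it reaches from about 275 to 750 mm from the base axis. Payload 10.2 kg.
Tool frame: the origin (TCP) lies at the very end of the fingers, on their centre line; the grasp point (between the pads) lies 19 mm behind it; z points along the fingers, y is the line along which they close (so a half turn about z gives the same grasp; the last joint's range is limited). The gripper opens to 85 mm and grips with 20 to 120 N. Pads are 22 mm wide; open, the fingers measure 114 mm over their backs; the gripper's body (76 mm by 85 mm) begins 54 mm behind the grasp point. The pads swing forward as they close: fully open they stand 13 mm farther back than shut.
Start: joints at [-0.223, 0.313, 1.498, -0, 1.331, -0.223], TCP at [525.006, -0.013, 209.094] pointing down, gripper open.
Joint ranges: [-2.94, 2.94], [-0.97, 2.17], [0.19, 2.56], [-1.23, 4.37], [0.02, 3.11], [-2.88, 2.88]. Speed limits (rad/s): [2.39, 2.39, 3.01, 3.14, 3.14, 3.14].

## Interface

Orientations are given as a unit quaternion [w, x, y, z].
In Python, from rig import * gives the robot as it stands. The module is installed in compiled form; this text tells all that it offers.
- The arm moves only by the shell command python3 -m crank 'ROWS' [FORCE]. ROWS is JSON, a list that holds one entry, the list of rows, each a list of 7 numbers: the shift along the tool's x, y, z in units of 25 mm (1.0 is 25 mm), then the turn, a rotation vector about the tool's x, y, z in units of 8 degrees (1.0 is 8 degrees), then the finger opening in mm, from 0 to 85.4. A call has exactly 8 rows; each row shifts and turns the commanded pose from where the row before left it, along the tool's axes as they then stand; what a row does not reach is not made up. A row lasts 1/10 s, in which the tool goes at most 50 mm and 8.59 degrees, less where a joint would pass 70% of its speed; a pose out of reach is approached as far as the arm can. A call is refused whole if a number of a shift passes 1 or a number of a turn 1, either way. A call with a gripper value outside its range is refused whole. The fingers move at their own pace and stop on an object; FORCE is the grip in N (left out, the last holds). Time passes only in rows, so rows that do not move let the fingers close, or fill a call up. It gives the time, the measured TCP pose, the force, the opening and the grip force at its end, in the units of the state.
- sense(): the state, without advancing time (a new reading comes with each control period).
- capture(name): name is "scene" or "side" or "wrist"; returns the picture (480x640x3 uint8, blue, green, red); there is no depth.
- camera_model(name): a dict with "fx", "fy", "cx", "cy" (pixels), "world_from_camera" (4x4, takes a point from camera to world coordinates); the wrist camera has in their place "T_tool_cam" (4x4, takes a point from camera to tool coordinates, whose origin is the TCP and whose axes are the flange's). Camera axes: x right, y up, looking along -z (the intrinsics and any distortion apply to the point x, -y, -z); pixel columns grow to the right and rows downward; lengths in mm; the calibration is good to about 2 mm. A picture is of the moment at which its call begins: read the wrist's pose just before it. camera_model takes no time and is no camera call.
- finish_job(): hands the job in; it is judged then, once.
The state is a dict: "time_s": time; "joints": joint angles; "dq": joint speeds; "tau": joint torques, N m; "eef_pos": TCP position; "ee_rot": TCP orientation; "force": force on the tool from outside, world axes, zero at the start; "wrist_torque": the same for the moment, N m; "grip_width": opening from 0.0 (shut) to 1.0 (fully open); "grip_force": force on a finger pad.
Only numpy, scipy, OpenCV 4.12 (cv2) and the standard library are available. Lean on these libraries where they do the work, as an engineer would, in place of code of your own. Each camera call takes 0.05 s, during which the arm holds its last target. There are 200 camera calls.

## Task

The white diffuser pane lies half under the hood of the loading jig. Press down on the bare part of the pane with the closed fingertips, gently enough not to crack it, and draw it along the rails toward the front until it sits fully against the front stop; then slide the bolt by its black knob fully in behind the pane, and let go. Leave the lamp housing, the gauge block and the tape roll where they are.

Things in the scene. Friction and masses are not known exactly. Their poses are not given: they have to be found in the camera images.
- jig: aluminium loading jig, fixed to the bench. Origin: underside, on the channel's centre line; x points from front stop to hood (away from the robot), y left, z up. Deck 12 mm thick, x -137 to 105, y -65 to 65 mm. Rails leave a channel y -52 to 52 mm, tops at z = 22 mm. Front stop: inner face x = -125 mm, top z = 25 mm. All rigid: use force feedback
- hood_edge (a point): middle of the front edge of the dark hood's roof. The hood covers x 12 to 105, y -64 to 64 mm in the jig's frame, top at z = 38.5 mm. Under it a spring pad (x 26 to 46 mm) presses the pane down with about 20 N; the pane drags until its rear edge has left the pad. Friction is low (0.1), but the front half of the pane's top is matt and grips fingertips: 11 to 16 N of finger pressure drags it
- pane: loose flat white rigid diffuser pane, 110 (x) x 100 (y) x 6 mm, 0.12 kg, cracks above 22 N. Origin: centre of its underside, on the deck, 12 mm above the bench (top at 18 mm); axes as the jig's. Its edges cannot be gripped. Starts with its origin at x = -5 to 20 mm in the jig's frame, its front 47 to 72 mm bare; seated against the front stop its origin is at x = -70 mm there
- bolt (a joint): travel in m of the steel slide bolt on the jig's right (-y) side: 0 drawn back, 0.036 fully in, starts at 0 to 0.006. It moves along the jig's +y against about 2 N of friction and stays where left. 12 mm wide (x -12 to 0 mm in the jig's frame), pointed nose, tip at y = -60 mm at 0; fully in it lies 3 mm behind the seated pane
- bolt_knob (a point): centre of the top of the bolt's black knob, an upright cylinder 18 mm in diameter, from z = 30 to 64 mm above the bench, on the bolt's bar (top at z = 23 mm); in the jig's frame at x = -6 mm, y = -115 mm + bolt travel. Axes as the jig's
- lamp: black die-cast lamp housing, 120 x 150 x 26 mm, loose on the bench left of the jig; origin at the centre of its underside. Bystander
- gauge: stepped steel gauge block, 24 x 50 x 32 mm, loose on the bench right of the jig's front; origin at the centre of its underside. Bystander
- tape: roll of tape lying flat, about 104 mm across and 25 mm high, loose on the bench right behind the jig; origin at the centre of its underside. Bystander

How it is judged:
By the outcome, as a careful person would: the job done as asked, in the order asked, and still so for the second after the job is handed in, with the robot touching nothing.
It also fails if it takes over 72 s, if anything falls off the work surface, if the arm or the gripper's body presses on something with over 40 N, if the wrist force passes 120 N, or if a joint passes its speed limit or range.

## Working session

There is one attempt and no reset: what is moved stays moved. The work goes in short steps, Python scripts to look and compute and a shell command to move; the robot and the scene stay as the last step left them, time stands still between calls to the robot, and variables do not carry over. Pictures are saved under pics/ and viewed, at most 10 in all, crops included, and the job is handed in when it is done.

```bash
mkdir -p pics; python3 - <<'E'
from rig import *
import cv2
s=sense();print({k:s[k] for k in s})
for n in("scene","side","wrist"):
    cv2.imwrite(f"pics/{n}0.png",capture(n))
    print(n,camera_model(n))
E
```

```text
{'time_s': 0.0, 'joints': array([-2.23390306e-01,  3.13457678e-01,  1.49844545e+00, -3.87592751e-06,
        1.33098032e+00, -2.23412252e-01]), 'dq': array([ 0.00060143, -0.00067837, -0.00075691,  0.00075166,  0.00012161,
       -0.00252159]), 'tau': array([-5.78409599e-04, -4.12261176e+01, -2.59742296e+01, -3.58453699e-04,
        4.11797926e-03, -1.23038126e-05]), 'eef_pos': array([5.24716802e+02, 5.61895772e-02, 2.08528011e+02]), 'ee_rot': array([-5.45128615e-04,  7.07098548e-01,  7.07114719e-01, -3.45510790e-04]), 'force': array([ 0.45635712, -0.65557153,  0.32038727]), 'wrist_torque': array([-0.04583987, -0.02275192,  0.00884912]), 'grip_force': 0.0, 'grip_width': 0.9990892345691221}
scene {'fx': 474.83782909520227, 'fy': 474.83782909520227, 'cx': 318.6624067803088, 'cy': 240.79779172730426, 'world_from_camera': array([[ 6.96506826e-01,  3.25114165e-01, -6.39671025e-01,
        -2.02814294e+02],
       [-7.17166013e-01,  2.86244011e-01, -6.35403239e-01,
        -6.84175495e+02],
       [-2.34765936e-02,  9.01313012e-01,  4.32531737e-01,
         5.95602266e+02],
       [ 0.00000
[... 305 characters left out ...]
01, -6.08001948e-01,  6.71234115e-01,
         1.05815673e+03],
       [ 1.57831216e-02,  7.36080765e-01,  6.76709687e-01,
         1.00990609e+03],
       [ 0.00000000e+00,  0.00000000e+00,  0.00000000e+00,
         1.00000000e+00]])}
wrist {'fx': 360.7825727755765, 'fy': 360.7825727755765, 'cx': 319.08218076750427, 'cy': 236.97149157695344, 'T_tool_cam': array([[ 4.05178884e-04,  9.64944888e-01,  2.62452280e-01,
         6.68581246e+01],
       [ 9.99999542e-01, -1.63373523e-04, -9.43151466e-04,
         1.36021077e-01],
       [-8.67211432e-04,  2.62452542e-01, -9.64944512e-01,
        -1.64660498e+02],
       [ 0.00000000e+00,  0.00000000e+00,  0.00000000e+00,
         1.00000000e+00]])}
```

View images.

View pics/scene0.png

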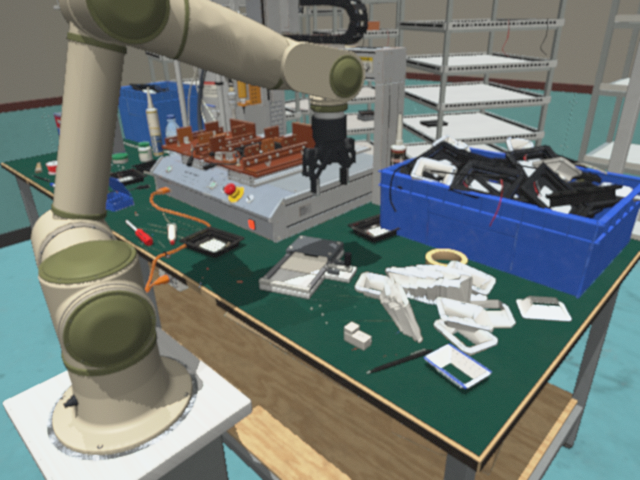

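View pics/side0.png

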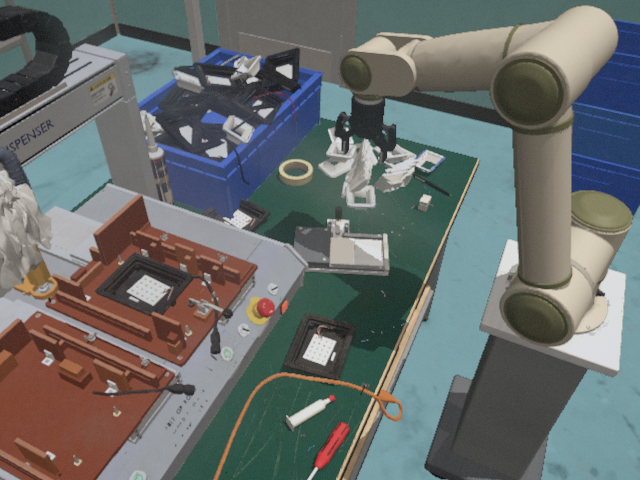

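View pics/wrist0.png

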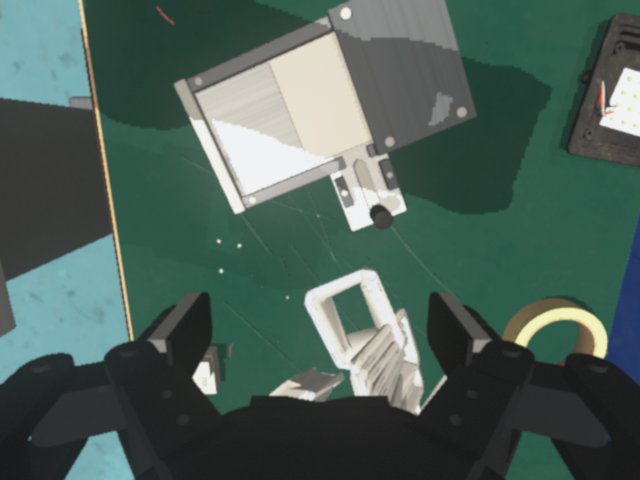

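The wrist view shows the jig with its front stop from (176,83) to (238,213), the hood corners at about (330,12), (375,152) and (475,117), the knob at (381,214), and the pane's front edge from (268,60) to (303,152). The gauge is at (207,370), the tape at (555,340). I'll zoom in for exact pixels.

```bash
python3 - <<'E'
import cv2
im=cv2.imread("pics/wrist0.png")[0:240,165:485]
cv2.imwrite("pics/w0z.png",cv2.resize(im,None,fx=2.5,fy=2.5,interpolation=cv2.INTER_CUBIC))
E
```

```text
(no output)
```

View pics/w0z.png

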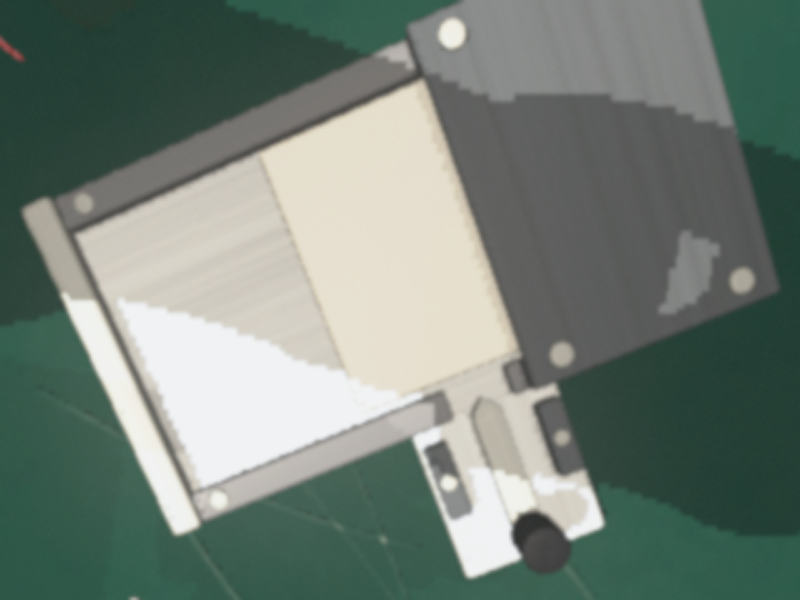

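```bash
cat > h.py <<'E'
import numpy as np
from scipy.spatial.transform import Rotation as R
from scipy.optimize import least_squares
def Rt(q): return R.from_quat([q[1],q[2],q[3],q[0]]).as_matrix()
def ray(m,T,u,v):
    d=T[:3,:3]@np.array([(u-m["cx"])/m["fx"],-(v-m["cy"])/m["fy"],-1]);return T[:3,3],d
def atz(m,T,u,v,z):
    o,d=ray(m,T,u,v);return (o+d*(z-o[2])/d[2])[:2]
def wristT(s,m):
    T=np.eye(4);T[:3,:3]=Rt(s["ee_rot"]);T[:3,3]=s["eef_pos"];return T@m["T_tool_cam"]
E
python3 - <<'E'
from rig import *
from h import *
m=camera_model("wrist");T=wristT(sense(),m)
P=lambda a,b,z:atz(m,T,165+(a+.5)/2.5-.5,(b+.5)/2.5-.5,z)
pts=[(22,210,25,-137,65),(50,198,25,-125,65),(178,535,25,-137,-65),(200,522,25,-125,-65),
(408,25,38.5,12,64),(532,388,38.5,12,-64),(778,290,38.5,105,-64)]
W=np.array([P(a,b,z) for a,b,z,_,_ in pts]);J=np.array([p[3:] for p in pts])
rot=lambda t:np.array([[np.cos(t),-np.sin(t)],[np.sin(t),np.cos(t)]])
f=lambda p:(J@rot(p[2]).T+p[:2]-W).ravel()
r=least_squares(f,[500,150,.38]);print(r.x,r.x[2]*57.3);print(r.fun.reshape(-1,2).round(1))
inv=lambda w:(w-r.x[:2])@rot(r.x[2])
for n,a,b,z in[("knob",547,550,64),("paneL",260,155,18),("paneR",358,405,18),("nose",483,398,23)]:
    print(n,P(a,b,z),inv(P(a,b,z)))
for n,u,v,z in [("gauge",207,370,32),("tape",555,340,25)]:
    w=atz(m,T,u,v,z);print(n,w,inv(w))
E
```

```text
[5.44350121e+02 1.06637343e+02 3.85058469e-01] 22.063850281524715
[[-1.5  0.8]
 [-0.8  1.4]
 [-1.5 -0.9]
 [ 0.7 -1.6]
 [-0.8  1.2]
 [ 1.5 -1.1]
 [ 2.4  0.1]]
knob [581.60243176  -1.52280953] [  -6.10182972 -114.23274867]
paneL [479.61764246 134.00353559] [-49.71343185  49.67672522]
paneR [514.27662225  45.59391772] [-50.80013537 -45.27760321]
nose [561.97100749  48.52046511] [ -5.49885106 -60.47999457]
gauge [ 403.02216593 -176.21277944] [-237.22169902 -209.05417529]
tape [ 781.06321792 -143.56196061] [ 125.40193622 -320.7914212 ]
```

The fit residuals are about 2 mm, and the knob and nose land where the geometry says they should (travel about 0). So the jig is at (544.4, 106.6) with yaw 22.06°, and the pane's origin is at about x = +5. I'll press at jig (-24, 0).

```bash
python3 -m crank '[[[0.975,-0.026,0,0,0,0,0],[0.975,-0.026,0,0,0,0,0],[0.975,-0.026,0,0,0,0,0],[0.975,-0.026,0,0,0,0,0],[0,0,0.8,0,0,-0.69,0],[0,0,0.8,0,0,-0.69,0],[0,0,0.8,0,0,-0.69,0],[0,0,0.8,0,0,-0.69,0]]]' 20 && python3 -m crank '[[[0,0,0.8,0,0,0,0],[0,0,0.8,0,0,0,0],[0,0,0.8,0,0,0,0],[0,0,0.8,0,0,0,0],[0,0,0.4,0,0,0,0],[0,0,0,0,0,0,0],[0,0,0,0,0,0,0],[0,0,0,0,0,0,0]]]'
cat >> h.py <<'E'
def st():
    from rig import sense
    s=sense();t=.385058;c=np.array([[np.cos(t),-np.sin(t)],[np.sin(t),np.cos(t)]])
    M=Rt(s["ee_rot"])
    print("t%.2f jig"%s["time_s"],((s["eef_pos"][:2]-[544.35,106.64])@c).round(2),"z%.2f"%s["eef_pos"][2],"Fjig",(s["force"][:2]@c).round(2),"Fz%.2f"%s["force"][2],"yaw",np.degrees(np.arctan2(M[1,1],M[0,1])).round(2),"tilt",M[:2,2].round(4),"w",round(s["grip_width"],3))
E
python3 -c "from h import *;st()"
```

```text
time_s: 0.95
eef_pos: [522.2, 97.6, 128.1]
ee_rot: [-0.0, 0.557, 0.831, -0.0]
force: [0.0, -0.2, -0.5]
grip_width: -0.004
grip_force: 0.0
time_s: 1.75
eef_pos: [523.0, 97.5, 40.1]
ee_rot: [0.001, 0.559, 0.829, 0.0]
force: [-0.9, 0.5, 0.1]
grip_width: 0.002
grip_force: 0.0
t1.75 jig [-23.24  -0.48] z40.05 Fjig [-0.61  0.76] Fz0.07 yaw 22.08 tilt [ 0.0017 -0.0001] w 0.002
```

```bash
python3 -m crank '[[[0,0,0.2,0,0,0,0],[0,0,0.2,0,0,0,0],[0,0,0.2,0,0,0,0],[0,0,0.1,0,0,0,0],[0,0,0,0,0,0,0],[0,0,0,0,0,0,0],[0,0,0,0,0,0,0],[0,0,0,0,0,0,0]]]'>/dev/null; python3 -c "from h import *;st()"
```

```text
t2.55 jig [-23.7   -0.28] z21.74 Fjig [-0.15 -0.87] Fz0.14 yaw 22.08 tilt [ 0.0003 -0.    ] w 0.002
```

```bash
python3 -m crank '[[[0,0,0.02,0,0,0,0],[0,0,0.02,0,0,0,0],[0,0,0.02,0,0,0,0],[0,0,0.02,0,0,0,0],[0,0,0,0,0,0,0],[0,0,0,0,0,0,0],[0,0,0,0,0,0,0],[0,0,0,0,0,0,0]]]'>/dev/null; python3 -c "from h import *;st()"
```

```text
t3.35 jig [-23.77  -0.25] z19.62 Fjig [-0.56 -0.64] Fz0.13 yaw 22.08 tilt [0. 0.] w 0.004
```

```bash
python3 -m crank '[[[0,0,0.02,0,0,0,0],[0,0,0.02,0,0,0,0],[0,0,0,0,0,0,0],[0,0,0,0,0,0,0],[0,0,0,0,0,0,0],[0,0,0,0,0,0,0],[0,0,0,0,0,0,0],[0,0,0,0,0,0,0]]]'>/dev/null; python3 -c "from h import *;st()"
```

```text
t4.15 jig [-23.78  -0.23] z18.60 Fjig [-0.08  0.52] Fz-0.33 yaw 22.08 tilt [-0. -0.] w -0.001
```

```bash
python3 -m crank '[[[0,0,0.01,0,0,0,0],[0,0,0.01,0,0,0,0],[0,0,0,0,0,0,0],[0,0,0,0,0,0,0],[0,0,0,0,0,0,0],[0,0,0,0,0,0,0],[0,0,0,0,0,0,0],[0,0,0,0,0,0,0]]]'>/dev/null; python3 -c "from h import *;st()"
```

```text
t4.95 jig [-23.77  -0.25] z18.10 Fjig [ 0.51 -0.33] Fz-0.35 yaw 22.08 tilt [0. 0.] w -0.004
```

```bash
python3 -m crank '[[[0,0,0.01,0,0,0,0],[0,0,0,0,0,0,0],[0,0,0,0,0,0,0],[0,0,0,0,0,0,0],[0,0,0,0,0,0,0],[0,0,0,0,0,0,0],[0,0,0,0,0,0,0],[0,0,0,0,0,0,0]]]'>/dev/null; python3 -c "from h import *;st()"
```

```text
t5.75 jig [-23.76  -0.24] z17.86 Fjig [ 0.03 -0.51] Fz0.18 yaw 22.08 tilt [0. 0.] w -0.002
```

```bash
python3 -m crank '[[[0,0,0.01,0,0,0,0],[0,0,0,0,0,0,0],[0,0,0,0,0,0,0],[0,0,0,0,0,0,0],[0,0,0,0,0,0,0],[0,0,0,0,0,0,0],[0,0,0,0,0,0,0],[0,0,0,0,0,0,0]]]'>/dev/null; python3 -c "from h import *;st()"
```

```text
t6.55 jig [-23.79  -0.24] z17.59 Fjig [-0.52 -0.56] Fz-0.37 yaw 22.08 tilt [ 0. -0.] w -0.003
```

```bash
python3 -m crank '[[[0,0,0.01,0,0,0,0],[0,0,0,0,0,0,0],[0,0,0,0,0,0,0],[0,0,0,0,0,0,0],[0,0,0,0,0,0,0],[0,0,0,0,0,0,0],[0,0,0,0,0,0,0],[0,0,0,0,0,0,0]]]'>/dev/null; python3 -c "from h import *;st()"
```

```text
t7.35 jig [-23.78  -0.24] z17.34 Fjig [-0.2  -0.37] Fz-0.11 yaw 22.08 tilt [-0.  0.] w 0.002
```

```bash
python3 -m crank '[[[0,0,0.01,0,0,0,0],[0,0,0,0,0,0,0],[0,0,0,0,0,0,0],[0,0,0,0,0,0,0],[0,0,0,0,0,0,0],[0,0,0,0,0,0,0],[0,0,0,0,0,0,0],[0,0,0,0,0,0,0]]]'>/dev/null; python3 -c "from h import *;st()"
```

```text
t8.15 jig [-23.77  -0.25] z17.09 Fjig [-0.58  0.45] Fz0.34 yaw 22.08 tilt [-0. -0.] w -0.001
```

```bash
python3 -m crank '[[[0,0,0.01,0,0,0,0],[0,0,0,0,0,0,0],[0,0,0,0,0,0,0],[0,0,0.01,0,0,0,0],[0,0,0,0,0,0,0],[0,0,0,0,0,0,0],[0,0,0,0,0,0,0],[0,0,0,0,0,0,0]]]'>/dev/null; python3 -c "from h import *;st()"
```

```text
t8.95 jig [-23.77  -0.25] z16.60 Fjig [ 0.21 -0.4 ] Fz0.86 yaw 22.08 tilt [ 0. -0.] w -0.003
```

```bash
python3 -m crank '[[[0,0,0.01,0,0,0,0],[0,0,0,0,0,0,0],[0,0,0,0,0,0,0],[0,0,0,0,0,0,0],[0,0,0,0,0,0,0],[0,0,0,0,0,0,0],[0,0,0,0,0,0,0],[0,0,0,0,0,0,0]]]'>/dev/null; python3 -c "from h import *;st()"
```

```text
t9.75 jig [-23.76  -0.26] z16.36 Fjig [ 0.15 -0.17] Fz1.36 yaw 22.08 tilt [ 0. -0.] w -0.005
```

```bash
python3 -m crank '[[[0,0,0.01,0,0,0,0],[0,0,0,0,0,0,0],[0,0,0,0,0,0,0],[0,0,0,0,0,0,0],[0,0,0,0,0,0,0],[0,0,0,0,0,0,0],[0,0,0,0,0,0,0],[0,0,0,0,0,0,0]]]'>/dev/null; python3 -c "from h import *;st()"
```

```text
t10.55 jig [-23.79  -0.23] z16.10 Fjig [-0.39  0.31] Fz0.06 yaw 22.08 tilt [-0.0001  0.    ] w -0.004
```

```bash
python3 -m crank '[[[0,0,0.01,0,0,0,0],[0,0,0,0,0,0,0],[0,0,0,0,0,0,0],[0,0,0,0,0,0,0],[0,0,0,0,0,0,0],[0,0,0,0,0,0,0],[0,0,0,0,0,0,0],[0,0,0,0,0,0,0]]]'>/dev/null; python3 -c "from h import *;st()"
```

```text
t11.35 jig [-23.78  -0.24] z15.86 Fjig [ 0.58 -0.27] Fz0.41 yaw 22.08 tilt [-0. -0.] w 0.003
```

```bash
python3 -m crank '[[[0,0,0.01,0,0,0,0],[0,0,0,0,0,0,0],[0,0,0,0,0,0,0],[0,0,0,0,0,0,0],[0,0,0.01,0,0,0,0],[0,0,0,0,0,0,0],[0,0,0,0,0,0,0],[0,0,0,0,0,0,0]]]'>/dev/null; python3 -c "
from h import *;st()
from rig import *;import cv2
cv2.imwrite('pics/w1.png',capture('wrist')[120:480]);cv2.imwrite('pics/s1.png',cv2.resize(capture('side')[180:300,270:430],None,fx=5,fy=5,interpolation=cv2.INTER_CUBIC))"
```

```text
t12.15 jig [-23.78  -0.23] z15.34 Fjig [-0.46  0.82] Fz0.15 yaw 22.08 tilt [-0.  0.] w 0.0
```

View pics/s1.png

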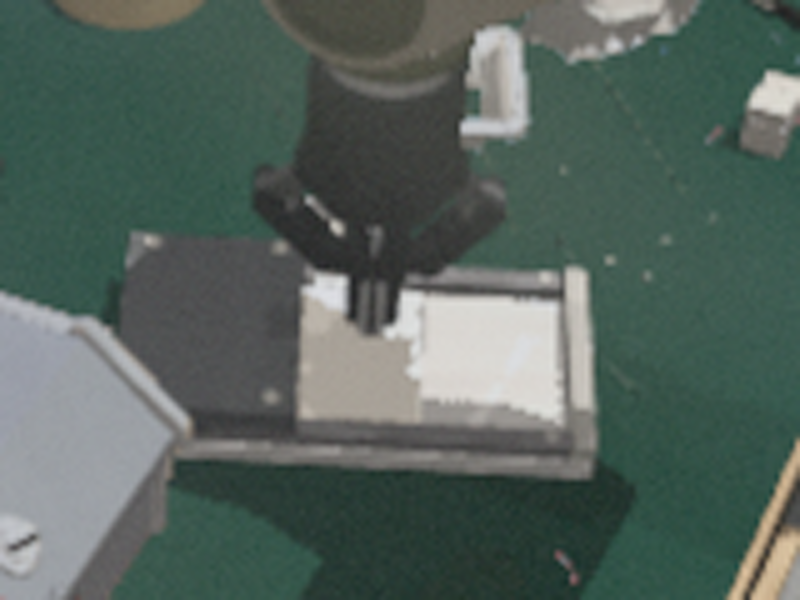

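The side view shows the closed tips at (370,330), just above the bare part of the pane, which spans columns 300 to 420. They are not touching yet, so I'll keep descending.

```bash
python3 -m crank '[[[0,0,0.01,0,0,0,0],[0,0,0,0,0,0,0],[0,0,0.006,0,0,0,0],[0,0,0,0,0,0,0],[0,0,0,0,0,0,0],[0,0,0,0,0,0,0],[0,0,0,0,0,0,0],[0,0,0,0,0,0,0]]]'>/dev/null; python3 -c "from h import *;st()"
```

```text
t13.05 jig [-23.78  -0.24] z14.96 Fjig [-0.17 -0.04] Fz0.46 yaw 22.08 tilt [-0. -0.] w 0.005
```

```bash
python3 -m crank '[[[0,0,0.01,0,0,0,0],[0,0,0,0,0,0,0],[0,0,0,0,0,0,0],[0,0,0,0,0,0,0],[0,0,0,0,0,0,0],[0,0,0,0,0,0,0],[0,0,0,0,0,0,0],[0,0,0,0,0,0,0]]]'>/dev/null; python3 -c "from h import *;st()"
```

```text
t13.85 jig [-23.8   -0.24] z14.69 Fjig [ 0.91 -0.82] Fz0.73 yaw 22.08 tilt [-0.0001 -0.    ] w -0.0
```

```bash
python3 -m crank '[[[0,0,0.01,0,0,0,0],[0,0,0,0,0,0,0],[0,0,0.006,0,0,0,0],[0,0,0,0,0,0,0],[0,0,0,0,0,0,0],[0,0,0,0,0,0,0],[0,0,0,0,0,0,0],[0,0,0,0,0,0,0]]]'>/dev/null; python3 -c "from h import *;st()"
```

```text
t14.65 jig [-23.78  -0.26] z14.30 Fjig [-0.57 -0.39] Fz-0.07 yaw 22.08 tilt [ 0. -0.] w 0.0
```

```bash
python3 -m crank '[[[0,0,0.01,0,0,0,0],[0,0,0,0,0,0,0],[0,0,0,0,0,0,0],[0,0,0,0,0,0,0],[0,0,0,0,0,0,0],[0,0,0,0,0,0,0],[0,0,0,0,0,0,0],[0,0,0,0,0,0,0]]]'>/dev/null; python3 -c "from h import *;st()"
```

```text
t15.45 jig [-23.77  -0.24] z14.06 Fjig [0.36 0.18] Fz0.27 yaw 22.08 tilt [-0.  0.] w 0.0
```

```bash
python3 -m crank '[[[0,0,0.01,0,0,0,0],[0,0,0,0,0,0,0],[0,0,0.01,0,0,0,0],[0,0,0,0,0,0,0],[0,0,0,0,0,0,0],[0,0,0,0,0,0,0],[0,0,0,0,0,0,0],[0,0,0,0,0,0,0]]]'>/dev/null; python3 -c "
from h import *;st()
from rig import *;import cv2
cv2.imwrite('pics/w2.png',cv2.resize(capture('wrist')[160:460,200:440],None,fx=2,fy=2))"
```

```text
t16.25 jig [-23.76  -0.24] z13.56 Fjig [0.66 0.35] Fz-0.30 yaw 22.08 tilt [ 0. -0.] w 0.001
```

View pics/w2.png

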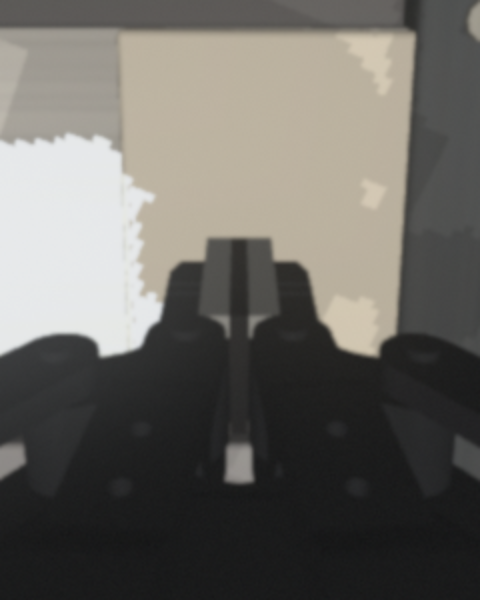

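The wrist view shows the closed tips, around (239,238) in the crop, over the pane with its front edge at column 122. Laterally it is right, so I'll keep lowering until contact.

```bash
python3 -m crank '[[[0,0,0.01,0,0,0,0],[0,0,0,0,0,0,0],[0,0,0.01,0,0,0,0],[0,0,0,0,0,0,0],[0,0,0,0,0,0,0],[0,0,0,0,0,0,0],[0,0,0,0,0,0,0],[0,0,0,0,0,0,0]]]'>/dev/null; python3 -c "from h import *;st()"
```

```text
t17.10 jig [-23.78  -0.26] z13.07 Fjig [0.39 0.39] Fz-0.78 yaw 22.08 tilt [ 0. -0.] w -0.004
```

```bash
python3 -m crank '[[[0,0,0.01,0,0,0,0],[0,0,0,0,0,0,0],[0,0,0,0,0,0,0],[0,0,0,0,0,0,0],[0,0,0,0,0,0,0],[0,0,0,0,0,0,0],[0,0,0,0,0,0,0],[0,0,0,0,0,0,0]]]'>/dev/null; python3 -c "from h import *;st()"
```

```text
t17.90 jig [-23.77  -0.24] z12.80 Fjig [-0.62 -0.37] Fz-0.10 yaw 22.08 tilt [0. 0.] w 0.001
```

The fit residuals point to a scale error of about 1%, which means the jig really sits some 4–5 mm lower than the nominal TCP height suggests. Contact should come soon.

```bash
python3 -m crank '[[[0,0,0.01,0,0,0,0],[0,0,0,0,0,0,0],[0,0,0,0,0,0,0],[0,0,0,0,0,0,0],[0,0,0,0,0,0,0],[0,0,0,0,0,0,0],[0,0,0,0,0,0,0],[0,0,0,0,0,0,0]]]'>/dev/null; python3 -c "from h import *;st()"
```

```text
t18.70 jig [-23.78  -0.24] z12.55 Fjig [0.45 0.59] Fz-0.09 yaw 22.08 tilt [-0. -0.] w 0.004
```

```bash
python3 -m crank '[[[0,0,0.01,0,0,0,0],[0,0,0,0,0,0,0],[0,0,0,0,0,0,0],[0,0,0,0,0,0,0],[0,0,0,0,0,0,0],[0,0,0,0,0,0,0],[0,0,0,0,0,0,0],[0,0,0,0,0,0,0]]]'>/dev/null; python3 -c "from h import *;st()"
```

```text
t19.50 jig [-23.77  -0.24] z12.31 Fjig [-0.25  0.51] Fz-0.71 yaw 22.08 tilt [-0. -0.] w 0.002
```

```bash
python3 -m crank '[[[0,0,0.01,0,0,0,0],[0,0,0,0,0,0,0],[0,0,0.01,0,0,0,0],[0,0,0,0,0,0,0],[0,0,0,0,0,0,0],[0,0,0,0,0,0,0],[0,0,0,0,0,0,0],[0,0,0,0,0,0,0]]]'>/dev/null; python3 -c "from h import *;st()"
```

```text
t20.30 jig [-23.78  -0.24] z11.80 Fjig [0.3  0.23] Fz0.01 yaw 22.08 tilt [-0.  0.] w -0.001
```

```bash
python3 -m crank '[[[0,0,0.01,0,0,0,0],[0,0,0,0,0,0,0],[0,0,0,0,0,0,0],[0,0,0,0,0,0,0],[0,0,0,0,0,0,0],[0,0,0,0,0,0,0],[0,0,0,0,0,0,0],[0,0,0,0,0,0,0]]]'>/dev/null; python3 -c "from h import *;st()"
```

```text
t21.10 jig [-23.78  -0.24] z11.56 Fjig [0.82 0.29] Fz-0.43 yaw 22.08 tilt [ 0. -0.] w 0.001
```

```bash
python3 - <<'E'
from rig import *
from h import *
m=camera_model("wrist");s=dict(ee_rot=[0,.7071068,.7071068,0],eef_pos=[525,0,209.1]);T=wristT(s,m)
pts=[(22,210,25,-137,65),(50,198,25,-125,65),(178,535,25,-137,-65),(200,522,25,-125,-65),
(408,25,38.5,12,64),(532,388,38.5,12,-64),(778,290,38.5,105,-64)]
J=np.array([p[3:] for p in pts])
rot=lambda t:np.array([[np.cos(t),-np.sin(t)],[np.sin(t),np.cos(t)]])
P=lambda a,b,z:atz(m,T,165+(a+.5)/2.5-.5,(b+.5)/2.5-.5,z)
f=lambda p:(J@rot(p[2]).T+p[:2]-np.array([P(a,b,z+p[3]) for a,b,z,_,_ in pts])).ravel()
r=least_squares(f,[500,150,.38,0]);print(r.x,r.fun.reshape(-1,2).round(1))
inv=lambda w:(w-r.x[:2])@rot(r.x[2])
for n,a,b,z in[("knob",547,550,64),("paneL",260,155,18),("paneR",358,405,18),("nose",483,398,23)]: print(n,inv(P(a,b,z+r.x[3])))
E
python3 -m crank '[[[0,0,0.01,0,0,0,0],[0,0,0,0,0,0,0],[0,0,0,0,0,0,0],[0,0,0,0,0,0,0],[0,0,0,0,0,0,0],[0,0,0,0,0,0,0],[0,0,0,0,0,0,0],[0,0,0,0,0,0,0]]]'>/dev/null; python3 -c "from h import *;st()"
```

```text
[ 5.44513743e+02  1.06541145e+02  3.85170463e-01 -4.50921473e+00] [[-0.1  0.3]
 [ 0.5  0.8]
 [-0.7  0.2]
 [ 1.3 -0.5]
 [-1.3 -0.1]
 [ 0.4 -0.7]
 [-0.  -0. ]]
knob [  -5.41049538 -115.85218078]
paneL [-49.63761568  50.46695284]
paneR [-50.75076166 -45.7810221 ]
nose [ -4.81943417 -61.20294605]
t21.90 jig [-23.77  -0.24] z11.29 Fjig [0.03 0.2 ] Fz0.47 yaw 22.08 tilt [0. 0.] w -0.005
```

```bash
python3 -m crank '[[[0,0,0.01,0,0,0,0],[0,0,0,0,0,0,0],[0,0,0.01,0,0,0,0],[0,0,0,0,0,0,0],[0,0,0,0,0,0,0],[0,0,0,0,0,0,0],[0,0,0,0,0,0,0],[0,0,0,0,0,0,0]]]'>/dev/null; python3 -c "from h import *;st()"
```

```text
t22.70 jig [-23.79  -0.26] z10.80 Fjig [ 0.05 -0.45] Fz-0.06 yaw 22.08 tilt [-0.  0.] w 0.004
```

```bash
python3 -m crank '[[[0,0,0.01,0,0,0,0],[0,0,0,0,0,0,0],[0,0,0.006,0,0,0,0],[0,0,0,0,0,0,0],[0,0,0,0,0,0,0],[0,0,0,0,0,0,0],[0,0,0,0,0,0,0],[0,0,0,0,0,0,0]]]'>/dev/null; python3 -c "from h import *;st()"
```

```text
t23.50 jig [-23.78  -0.23] z10.39 Fjig [-0.15 -0.1 ] Fz-0.56 yaw 22.08 tilt [-0.  0.] w 0.001
```

```bash
python3 - <<'E'
from rig import *
from h import *
m=camera_model("side");T=m["world_from_camera"]
def proj(p):
    c=np.linalg.inv(T)@np.r_[p,1];return m["cx"]+m["fx"]*c[0]/-c[2],m["cy"]-m["fy"]*c[1]/-c[2]
t=.385;Rz=np.array([[np.cos(t),-np.sin(t)],[np.sin(t),np.cos(t)]])
def J(x,y,z): return np.r_[Rz@[x,y]+[544.4,106.6],z]
z5=lambda p:tuple(np.round(((np.array(proj(p))-[270,180])*5),0))
for z in (15.3,20,25): print(z,[z5(J(-23.8+a,b,z)) for a,b in((0,0),(-12,11),(12,11))])
print("pane FL,FR,stopL,R, hoodFL",[z5(J(*p)) for p in((-50,50,18),(-50,-50,18),(-137,65,25),(-137,-65,25),(12,64,38.5))])
import cv2
cv2.imwrite('pics/s2.png',cv2.resize(capture('side')[210:270,300:380],None,fx=10,fy=10,interpolation=cv2.INTER_CUBIC))
E
```

```text
15.3 [(np.float64(367.0), np.float64(354.0)), (np.float64(390.0), np.float64(370.0)), (np.float64(343.0), np.float64(367.0))]
20 [(np.float64(368.0), np.float64(347.0)), (np.float64(391.0), np.float64(363.0)), (np.float64(344.0), np.float64(361.0))]
25 [(np.float64(368.0), np.float64(340.0)), (np.float64(391.0), np.float64(356.0)), (np.float64(344.0), np.float64(354.0))]
pane FL,FR,stopL,R, hoodFL [(np.float64(418.0), np.float64(422.0)), (np.float64(419.0), np.float64(286.0)), (np.float64(595.0), np.float64(442.0)), (np.float64(584.0), np.float64(265.0)), (np.float64(295.0), np.float64(407.0))]
```

View pics/s2.png

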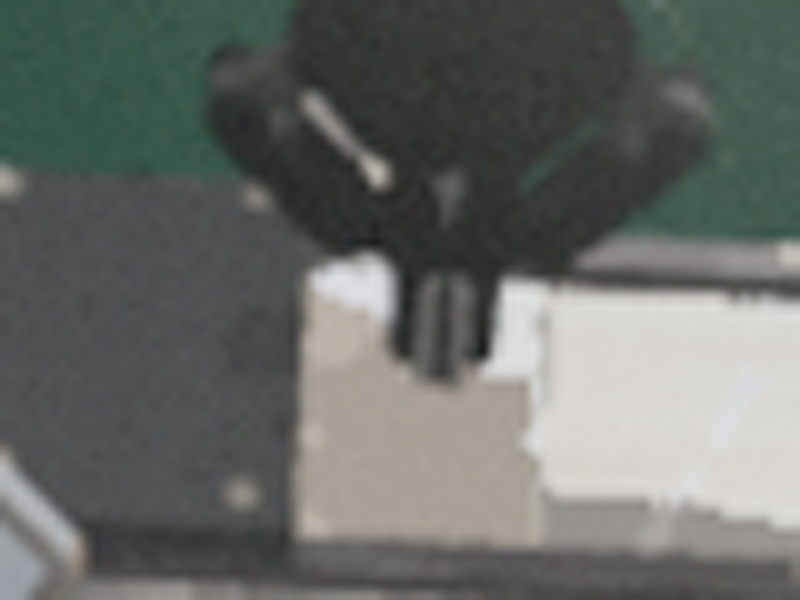

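The tip's lower edge is at crop (440,382). Projecting that against the pane shows the closed tips still 6 mm or more above it, so the real fingertips end short of the reported TCP. I'll keep going down.

```bash
python3 -m crank '[[[0,0,0.02,0,0,0,0],[0,0,0.02,0,0,0,0],[0,0,0.02,0,0,0,0],[0,0,0.02,0,0,0,0],[0,0,0.02,0,0,0,0],[0,0,0.02,0,0,0,0],[0,0,0,0,0,0,0],[0,0,0,0,0,0,0]]]'>/dev/null; python3 -c "from h import *;st()"
```

```text
t24.35 jig [-23.76  -0.25] z7.41 Fjig [-0.82  0.21] Fz-0.19 yaw 22.08 tilt [ 0. -0.] w -0.0
```

```bash
python3 -m crank '[[[0,0,0.01,0,0,0,0],[0,0,0,0,0,0,0],[0,0,0.01,0,0,0,0],[0,0,0,0,0,0,0],[0,0,0.01,0,0,0,0],[0,0,0,0,0,0,0],[0,0,0,0,0,0,0],[0,0,0,0,0,0,0]]]'>/dev/null; python3 -c "from h import *;st()"
```

```text
t25.15 jig [-23.78  -0.22] z6.66 Fjig [0.96 0.78] Fz-0.24 yaw 22.08 tilt [ 0. -0.] w 0.002
```

```bash
python3 -m crank '[[[0,0,0.01,0,0,0,0],[0,0,0,0,0,0,0],[0,0,0.01,0,0,0,0],[0,0,0,0,0,0,0],[0,0,0,0,0,0,0],[0,0,0,0,0,0,0],[0,0,0,0,0,0,0],[0,0,0,0,0,0,0]]]'>/dev/null; python3 -c "from h import *;st()"
```

```text
t25.95 jig [-23.78  -0.25] z6.15 Fjig [0.07 0.34] Fz0.18 yaw 22.08 tilt [-0. -0.] w 0.001
```

```bash
python3 -m crank '[[[0,0,0.01,0,0,0,0],[0,0,0,0,0,0,0],[0,0,0.006,0,0,0,0],[0,0,0,0,0,0,0],[0,0,0,0,0,0,0],[0,0,0,0,0,0,0],[0,0,0,0,0,0,0],[0,0,0,0,0,0,0]]]'>/dev/null; python3 -c "from h import *;st()"
```

```text
t26.75 jig [-23.79  -0.25] z5.75 Fjig [ 0.75 -0.41] Fz0.82 yaw 22.08 tilt [-0. -0.] w -0.001
```

```bash
python3 -m crank '[[[0,0,0.01,0,0,0,0],[0,0,0,0,0,0,0],[0,0,0.006,0,0,0,0],[0,0,0,0,0,0,0],[0,0,0,0,0,0,0],[0,0,0,0,0,0,0],[0,0,0,0,0,0,0],[0,0,0,0,0,0,0]]]'>/dev/null; python3 -c "from h import *;st()"
```

```text
t27.55 jig [-23.77  -0.23] z5.35 Fjig [0.8 0.8] Fz0.39 yaw 22.08 tilt [ 0. -0.] w -0.0
```

```bash
python3 -m crank '[[[0,0,0.01,0,0,0,0],[0,0,0,0,0,0,0],[0,0,0.006,0,0,0,0],[0,0,0,0,0,0,0],[0,0,0,0,0,0,0],[0,0,0,0,0,0,0],[0,0,0,0,0,0,0],[0,0,0,0,0,0,0]]]'>/dev/null; python3 -c "
from h import *;st()
from rig import *;import cv2
a=cv2.cvtColor(capture('side'),cv2.COLOR_BGR2GRAY);print(a[238:262,343:345].mean(1).astype(int))"
```

```text
t28.35 jig [-23.76  -0.23] z4.95 Fjig [ 0.13 -0.71] Fz-0.05 yaw 22.08 tilt [0. 0.] w -0.001
[ 49  73  81  72  72  67  67  71  71  73  73  81 130 163 160 162 161 162
 162 162 163 162 163 162]
```

```bash
python3 -m crank '[[[0,0,0.01,0,0,0,0],[0,0,0,0,0,0,0],[0,0,0.01,0,0,0,0],[0,0,0,0,0,0,0],[0,0,0,0,0,0,0],[0,0,0,0,0,0,0],[0,0,0,0,0,0,0],[0,0,0,0,0,0,0]]]'>/dev/null; python3 -c "from h import *;st()"
```

```text
t29.20 jig [-23.77  -0.23] z4.45 Fjig [-0.44 -0.29] Fz0.79 yaw 22.08 tilt [0. 0.] w -0.0
```

```bash
python3 -m crank '[[[0,0,0.01,0,0,0,0],[0,0,0,0,0,0,0],[0,0,0.01,0,0,0,0],[0,0,0,0,0,0,0],[0,0,0,0,0,0,0],[0,0,0,0,0,0,0],[0,0,0,0,0,0,0],[0,0,0,0,0,0,0]]]'>/dev/null; python3 -c "
from h import *;st()"
```

```text
t30.00 jig [-23.79  -0.24] z3.93 Fjig [ 0.07 -1.29] Fz0.41 yaw 22.08 tilt [-0.  0.] w 0.0
```

```bash
python3 -m crank '[[[0,0,0.01,0,0,0,0],[0,0,0,0,0,0,0],[0,0,0.01,0,0,0,0],[0,0,0,0,0,0,0],[0,0,0.01,0,0,0,0],[0,0,0,0,0,0,0],[0,0,0,0,0,0,0],[0,0,0,0,0,0,0]]]'>/dev/null; python3 -c "from h import *;st()"
```

```text
t30.80 jig [-23.77  -0.25] z3.20 Fjig [0.23 0.89] Fz0.12 yaw 22.08 tilt [0. 0.] w 0.002
```

```bash
python3 -m crank '[[[0,0,0.01,0,0,0,0],[0,0,0,0,0,0,0],[0,0,0.01,0,0,0,0],[0,0,0,0,0,0,0],[0,0,0,0,0,0,0],[0,0,0,0,0,0,0],[0,0,0,0,0,0,0],[0,0,0,0,0,0,0]]]'>/dev/null; python3 -c "
from h import *;st()"
```

```text
t31.60 jig [-23.77  -0.25] z2.71 Fjig [ 0.1  -0.44] Fz0.83 yaw 22.08 tilt [ 0.0001 -0.    ] w 0.003
```

```bash
python3 -m crank '[[[0,0,0.01,0,0,0,0],[0,0,0,0,0,0,0],[0,0,0.01,0,0,0,0],[0,0,0,0,0,0,0],[0,0,0.01,0,0,0,0],[0,0,0,0,0,0,0],[0,0,0,0,0,0,0],[0,0,0,0,0,0,0]]]'>/dev/null; python3 -c "from h import *;st()"
```

```text
t32.40 jig [-23.79  -0.24] z1.93 Fjig [0.07 0.46] Fz-1.01 yaw 22.08 tilt [-0.0001  0.    ] w -0.003
```

```bash
python3 - <<'E'
from rig import *
import cv2
a=cv2.resize(capture('wrist')[200:420,220:420],None,fx=2.7,fy=2.7,interpolation=cv2.INTER_CUBIC)
b=cv2.resize(capture('side')[220:270,320:370],None,fx=5,fy=5,interpolation=cv2.INTER_CUBIC)
c=cv2.copyMakeBorder(b,0,a.shape[0]-b.shape[0],0,0,cv2.BORDER_CONSTANT)
cv2.imwrite('pics/ws3.png',cv2.hconcat([a,c]))
E
```

```text
(no output)
```

View pics/ws3.png

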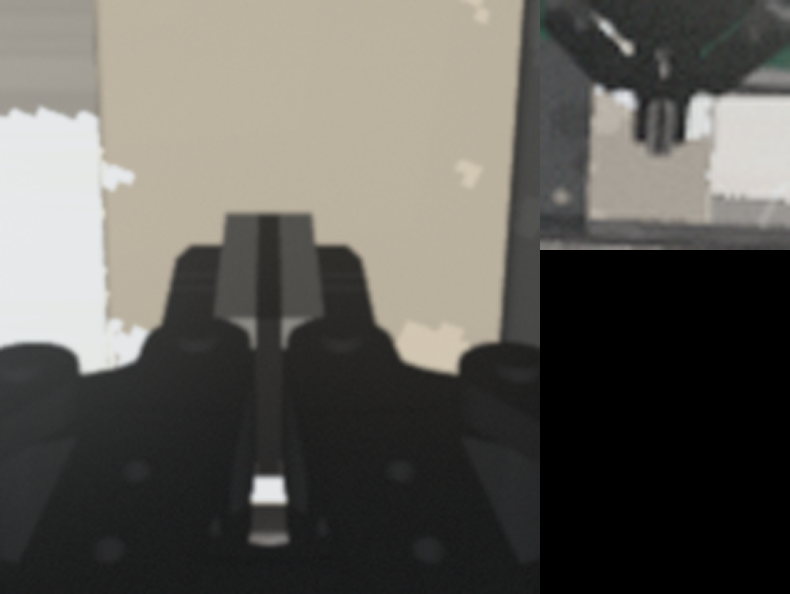

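The wrist crop has the tip edge at (269,213) and the pane front edge at column 102. That scale puts the pane surface about 22 mm behind the nominal TCP, so contact should be only a few mm away.

```bash
python3 -m crank '[[[0,0,0.01,0,0,0,0],[0,0,0,0,0,0,0],[0,0,0.01,0,0,0,0],[0,0,0,0,0,0,0],[0,0,0.01,0,0,0,0],[0,0,0,0,0,0,0],[0,0,0,0,0,0,0],[0,0,0,0,0,0,0]]]'>/dev/null; python3 -c "from h import *;st()"
```

```text
t33.30 jig [-23.77  -0.27] z1.21 Fjig [0.13 0.16] Fz-1.37 yaw 22.08 tilt [ 0. -0.] w -0.0
```

```bash
python3 -m crank '[[[0,0,0.01,0,0,0,0],[0,0,0,0,0,0,0],[0,0,0.01,0,0,0,0],[0,0,0,0,0,0,0],[0,0,0,0,0,0,0],[0,0,0,0,0,0,0],[0,0,0,0,0,0,0],[0,0,0,0,0,0,0]]]'>/dev/null; python3 -c "
from h import *;st()"
```

```text
t34.10 jig [-23.78  -0.21] z0.71 Fjig [0.57 0.46] Fz-0.25 yaw 22.08 tilt [-0.  0.] w -0.0
```

```bash
python3 -m crank '[[[0,0,0.01,0,0,0,0],[0,0,0,0,0,0,0],[0,0,0.01,0,0,0,0],[0,0,0,0,0,0,0],[0,0,0.01,0,0,0,0],[0,0,0,0,0,0,0],[0,0,0,0,0,0,0],[0,0,0,0,0,0,0]]]'>/dev/null; python3 -c "from h import *;st()"
```

```text
t34.90 jig [-23.77  -0.22] z-0.05 Fjig [0.49 0.07] Fz-0.08 yaw 22.08 tilt [-0.  0.] w 0.006
```

```bash
python3 -m crank '[[[0,0,0.01,0,0,0,0],[0,0,0,0,0,0,0],[0,0,0.01,0,0,0,0],[0,0,0,0,0,0,0],[0,0,0,0,0,0,0],[0,0,0,0,0,0,0],[0,0,0,0,0,0,0],[0,0,0,0,0,0,0]]]'>/dev/null; python3 -c "
from h import *;st()"
```

```text
t35.70 jig [-23.78  -0.26] z-0.54 Fjig [-0.73  0.48] Fz0.21 yaw 22.08 tilt [ 0. -0.] w 0.005
```

```bash
python3 -m crank '[[[0,0,0.01,0,0,0,0],[0,0,0,0,0,0,0],[0,0,0.01,0,0,0,0],[0,0,0,0,0,0,0],[0,0,0.01,0,0,0,0],[0,0,0,0,0,0,0],[0,0,0.01,0,0,0,0],[0,0,0,0,0,0,0]]]'>/dev/null; python3 -c "from h import *;st()"
```

```text
t36.50 jig [-23.8   -0.24] z-1.59 Fjig [-0.32 -1.12] Fz-0.32 yaw 22.08 tilt [-0.0001  0.    ] w -0.0
```

```bash
python3 -m crank '[[[0,0,0.01,0,0,0,0],[0,0,0,0,0,0,0],[0,0,0.01,0,0,0,0],[0,0,0,0,0,0,0],[0,0,0.01,0,0,0,0],[0,0,0,0,0,0,0],[0,0,0,0,0,0,0],[0,0,0,0,0,0,0]]]'>/dev/null; python3 -c "
from h import *;st()"
```

```text
t37.30 jig [-23.76  -0.26] z-2.29 Fjig [ 0.43 -0.8 ] Fz-0.14 yaw 22.08 tilt [ 0.0001 -0.    ] w 0.001
```

```bash
python3 -m crank '[[[0,0,0.01,0,0,0,0],[0,0,0,0,0,0,0],[0,0,0.01,0,0,0,0],[0,0,0,0,0,0,0],[0,0,0.01,0,0,0,0],[0,0,0,0,0,0,0],[0,0,0,0,0,0,0],[0,0,0,0,0,0,0]]]'>/dev/null; python3 -c "from h import *;st()"
```

```text
t38.10 jig [-23.79  -0.21] z-3.06 Fjig [ 0.1  -0.32] Fz0.12 yaw 22.08 tilt [-0.  0.] w 0.003
```

```bash
python3 -m crank '[[[0,0,0.01,0,0,0,0],[0,0,0,0,0,0,0],[0,0,0.01,0,0,0,0],[0,0,0,0,0,0,0],[0,0,0.01,0,0,0,0],[0,0,0,0,0,0,0],[0,0,0,0,0,0,0],[0,0,0,0,0,0,0]]]'>/dev/null; python3 -c "
from h import *;st()"
```

```text
t38.90 jig [-23.77  -0.22] z-3.81 Fjig [0.95 0.03] Fz0.04 yaw 22.08 tilt [-0.  0.] w 0.001
```

```bash
python3 -m crank '[[[0,0,0.01,0,0,0,0],[0,0,0,0,0,0,0],[0,0,0.01,0,0,0,0],[0,0,0,0,0,0,0],[0,0,0.01,0,0,0,0],[0,0,0,0,0,0,0],[0,0,0,0,0,0,0],[0,0,0,0,0,0,0]]]'>/dev/null; python3 -c "from h import *;st()"
```

```text
t39.70 jig [-23.76  -0.24] z-4.16 Fjig [-3.53  0.66] Fz6.42 yaw 22.08 tilt [ 0.0001 -0.0001] w 0.0
```

```bash
python3 -m crank '[[[0,0,0.01,0,0,0,0],[0,0,0,0,0,0,0],[0,0,0.01,0,0,0,0],[0,0,0,0,0,0,0],[0,0,0.01,0,0,0,0],[0,0,0,0,0,0,0],[0,0,0,0,0,0,0],[0,0,0,0,0,0,0]]]'>/dev/null; python3 -c "
from h import *;st()
from rig import *;import cv2
a=cv2.cvtColor(capture('side'),cv2.COLOR_BGR2GRAY);print(a[244:262,343:345].mean(1).astype(int))
a=cv2.cvtColor(capture('wrist'),cv2.COLOR_BGR2GRAY);print(a[279,240:275].astype(int),a[272:284,319].astype(int))"
```

```text
t40.50 jig [-23.7   -0.25] z-4.18 Fjig [-5.3   2.37] Fz14.76 yaw 22.09 tilt [ 0.0003 -0.0001] w -0.003
[ 70  69  69  72  71  72  71  73 111 148 162 161 162 162 162 162 163 163]
[232 232 232 232 232 232 232 232 232 232 232 232 230 221 196 169 166 174
 179 179 180 180 180 180 180 180 180 180 180 179 179 179 179 180 179] [178 179 178 178 178 171 144  97  59  48  48  47]
```

Contact is at z ≈ -4.15, with stiffness of about 11 N/mm and Fz at 14.8 N, inside the window. I'll start the drag (tool -y) with a slight unload.

```bash
python3 -m crank '[[[0,-0.03,-0.002,0,0,0,0],[0,-0.05,-0.002,0,0,0,0],[0,-0.08,0,0,0,0,0],[0,-0.08,0,0,0,0,0],[0,-0.08,0,0,0,0,0],[0,-0.08,0,0,0,0,0],[0,-0.08,0,0,0,0,0],[0,-0.08,0,0,0,0,0]]]'>/dev/null; python3 -c "from h import *;st()"
```

```text
t41.40 jig [-35.91  -0.95] z-4.16 Fjig [4.89 0.14] Fz4.64 yaw 22.07 tilt [0.0053 0.0002] w -0.0
```

```bash
python3 -m crank '[[[0,0,0.01,0,0,0,0],[0,0,0,0,0,0,0],[0,0,0.01,0,0,0,0],[0,0,0,0,0,0,0],[0,0,0,0,0,0,0],[0,0,0,0,0,0,0],[0,0,0,0,0,0,0],[0,0,0,0,0,0,0]]]'>/dev/null; python3 -c "
from h import *;st()
from rig import *;import cv2
a=cv2.cvtColor(capture('wrist'),cv2.COLOR_BGR2GRAY);print(a[279,240:300].astype(int),a[272:284,319].astype(int))"
```

```text
t42.20 jig [-36.08  -0.96] z-4.19 Fjig [ 1.27 -0.58] Fz12.07 yaw 22.08 tilt [ 0.0047 -0.0001] w -0.002
[232 232 232 232 232 232 232 232 232 232 232 232 232 227 210 175 158 156
 155 156 156 155 156 155 156 155 155 155 155 155 155 155 155 155 154 155
 154 155 155 155 154 152 148 145 153 165 174 179 180 179 180 180 180 180
 179 180 180 179 179 180] [179 179 179 179 179 172 144  97  59  49  47  47]
```

The wrist edge profile shows the pane stayed put and the fingers slipped, because Fz fell to 4.6 N once the drag began. I'll lift, go back about 10 mm and press again, harder before moving.

```bash
python3 -m crank '[[[0,0,-0.16,0,0,0,0],[0,0.2,0,0,0,0,0],[0.03,0.2,0,0,0,0,0],[0,0,0.08,0,0,0,0],[0,0,0.04,0,0,0,0],[0,0,0.02,0,0,0,0],[0,0,0.01,0,0,0,0],[0,0,0,0,0,0,0]]]'>/dev/null; python3 -c "from h import *;st()"
```

```text
t43.05 jig [-27.19   0.53] z-4.21 Fjig [-3.71  2.  ] Fz16.09 yaw 22.09 tilt [0.0014 0.0002] w -0.0
```

```bash
python3 -m crank '[[[0,-0.03,0,0,0,0,0],[0,-0.03,0.006,0,0,0,0],[0,-0.04,0.006,0,0,0,0],[0,-0.04,0,0,0,0,0],[0,-0.04,0,0,0,0,0],[0,-0.04,0,0,0,0,0],[0,-0.04,0,0,0,0,0],[0,-0.04,0,0,0,0,0]]]'>/dev/null; python3 -c "
from h import *;st()
from rig import *;import cv2
a=cv2.cvtColor(capture('wrist'),cv2.COLOR_BGR2GRAY);print(a[279,240:300].astype(int))"
```

```text
t43.85 jig [-32.61  -0.38] z-4.17 Fjig [5.9  0.18] Fz10.50 yaw 22.07 tilt [0.0071 0.0003] w 0.001
[232 232 232 232 232 232 232 232 232 232 232 230 217 187 172 165 158 156
 156 156 156 155 152 153 164 174 179 180 179 179 179 179 179 179 180 179
 179 180 180 179 180 179 179 179 179 179 178 179 179 179 179 179 178 179
 179 179 178 178 179 179]
```

The pane now moves with the fingers: its edge has shifted about 5 mm and Fz is 10.5 N. I'll add a touch of pressure and keep dragging.

```bash
python3 -m crank '[[[0,-0.04,0.006,0,0,0,0],[0,-0.06,0.002,0,0,0,0],[0,-0.07,0,0,0,0,0],[0,-0.07,0,0,0,0,0],[0,-0.07,0,0,0,0,0],[0,-0.07,0,0,0,0,0],[0,-0.07,0,0,0,0,0],[0,-0.06,0,0,0,0,0]]]'>/dev/null; python3 -c "
from h import *;st()
from rig import *;import cv2
a=cv2.cvtColor(capture('wrist'),cv2.COLOR_BGR2GRAY);print(a[279,250:290].astype(int))"
```

```text
t44.70 jig [-45.14  -0.6 ] z-4.17 Fjig [ 6.33 -0.26] Fz11.00 yaw 22.06 tilt [0.0079 0.0001] w -0.001
[235 235 233 230 219 191 168 161 161 161 160 160 155 156 167 178 183 184
 184 184 184 184 184 184 183 183 184 184 184 183 183 183 184 183 183 184
 183 183 184 183]
```

```bash
python3 -m crank '[[[0,-0.06,0.003,0,0,0,0],[0,-0.06,0,0,0,0,0],[0,-0.07,0,0,0,0,0],[0,-0.07,0,0,0,0,0],[0,-0.07,0,0,0,0,0],[0,-0.07,0,0,0,0,0],[0,-0.07,0,0,0,0,0],[0,-0.06,0,0,0,0,0]]]'>/dev/null; python3 -c "
from h import *;st()
from rig import *;import cv2
a=cv2.cvtColor(capture('wrist'),cv2.COLOR_BGR2GRAY);print(a[279,250:290].astype(int))"
```

```text
t45.55 jig [-58.27  -0.7 ] z-4.19 Fjig [6.51 0.32] Fz14.16 yaw 22.06 tilt [0.0082 0.    ] w -0.002
[232 233 230 221 194 166 159 159 158 159 159 156 152 153 164 175 179 180
 180 180 179 180 180 180 180 180 180 180 180 180 179 179 179 179 180 180
 179 179 179 179]
```

```bash
python3 -m crank '[[[0,-0.05,-0.002,0,0,0,0],[0,-0.06,0,0,0,0,0],[0,-0.06,0,0,0,0,0],[0,-0.06,0,0,0,0,0],[0,-0.06,0,0,0,0,0],[0,-0.06,0,0,0,0,0],[0,-0.06,0,0,0,0,0],[0,-0.06,0,0,0,0,0]]]'>/dev/null; python3 -c "
from h import *;st()
from rig import *;import cv2
a=cv2.cvtColor(capture('wrist'),cv2.COLOR_BGR2GRAY);print(a[279,250:290].astype(int))"
```

```text
t46.40 jig [-70.76  -0.57] z-4.21 Fjig [ 2.29 -0.49] Fz16.81 yaw 22.08 tilt [ 0.0062 -0.0003] w 0.001
[233 233 230 223 215 208 191 169 161 161 161 160 156 157 167 176 181 182
 181 181 181 181 181 181 181 182 181 181 181 181 180 181 181 181 180 181
 181 181 181 181]
```

```bash
python3 -m crank '[[[0,-0.05,-0.008,0,0,0,0],[0,-0.07,-0.002,0,0,0,0],[0,-0.07,0,0,0,0,0],[0,-0.07,0,0,0,0,0],[0,-0.07,0,0,0,0,0],[0,-0.07,0,0,0,0,0],[0,-0.07,0,0,0,0,0],[0,-0.07,0,0,0,0,0]]]'>/dev/null; python3 -c "
from h import *;st()"
```

```text
t47.25 jig [-84.53  -0.47] z-4.21 Fjig [ 1.28 -0.5 ] Fz15.79 yaw 22.08 tilt [ 0.0055 -0.0003] w -0.001
```

```bash
python3 -m crank '[[[0,-0.06,-0.004,0,0,0,0],[0,-0.06,0,0,0,0,0],[0,-0.06,0,0,0,0,0],[0,-0.06,0,0,0,0,0],[0,-0.05,0,0,0,0,0],[0,-0.05,0,0,0,0,0],[0,-0.04,0,0,0,0,0],[0,-0.04,0,0,0,0,0]]]'>/dev/null; python3 -c "
from h import *;st()
from rig import *;import cv2
a=cv2.cvtColor(capture('wrist'),cv2.COLOR_BGR2GRAY);print(a[279,250:290].astype(int))"
```

```text
t48.05 jig [-95.06  -0.47] z-4.20 Fjig [1.49 0.54] Fz16.14 yaw 22.08 tilt [ 0.0053 -0.0004] w 0.002
[170 174 175 175 175 175 175 174 175 175 175 174 169 168 180 189 194 195
 195 195 195 195 194 195 195 195 195 195 195 195 195 195 195 195 196 195
 194 195 195 196]
```

```bash
python3 -m crank '[[[0,-0.03,-0.006,0,0,0,0],[0,-0.03,0,0,0,0,0],[0,-0.03,0,0,0,0,0],[0,-0.03,0,0,0,0,0],[0,-0.03,0,0,0,0,0],[0,-0.03,0,0,0,0,0],[0,-0.03,0,0,0,0,0],[0,-0.02,0,0,0,0,0]]]'>/dev/null; python3 -c "
from h import *;st()
from rig import *;import cv2
a=cv2.cvtColor(capture('wrist'),cv2.COLOR_BGR2GRAY);print(a[279,240:280].astype(int))"
```

```text
t48.90 jig [-100.97   -0.4 ] z-4.18 Fjig [0.99 0.16] Fz14.19 yaw 22.08 tilt [ 0.0049 -0.0004] w 0.0
[211 216 224 231 231 232 228 209 169 156 162 171 184 181 157 142 133 121
 102  89  86  94 123 158 180 192 198 198 199 199 199 198 198 199 199 198
 199 198 199 198]
```

```bash
python3 -m crank '[[[0,-0.03,0,0,0,0,0],[0,-0.02,0,0,0,0,0],[0,-0.02,0,0,0,0,0],[0,-0.02,0,0,0,0,0],[0,-0.02,0,0,0,0,0],[0,-0.02,0,0,0,0,0],[0,0,0,0,0,0,0],[0,0,0,0,0,0,0]]]'>/dev/null; python3 -c "
from h import *;st()
from rig import *;import cv2
a=cv2.cvtColor(capture('wrist'),cv2.COLOR_BGR2GRAY);print(a[279,240:280].astype(int))"
```

```text
t49.75 jig [-103.11   -0.67] z-4.19 Fjig [8.68 0.94] Fz9.46 yaw 22.05 tilt [ 0.0076 -0.0001] w 0.002
[238 238 238 238 238 237 228 199 165 156 155 154 153 154 154 154 157 162
 165 162 155 149 138 113  94  92 116 150 178 192 198 199 199 199 199 199
 199 199 199 199]
```

Fx rose to 8.7 N with a slight slip at the fingers, so the pane is against the stop. I'll lift and go behind the knob; at jig y ≈ -143 the lowered fingers clear the white frames nearby.

```bash
python3 -m crank '[[[0,0,-0.3,0,0,0,0],[0,0,-1,0,0,0,0],[0,0,-1,0,0,0,0],[-0.9,0.3,0,0,0,0,0],[-0.9,0.3,0,0,0,0,0],[-0.9,0.3,0,0,0,0,0],[-0.9,0.3,0,0,0,0,0],[-0.9,0.3,0,0,0,0,0]]]'>/dev/null; python3 -c "from h import *;st()"; python3 -m crank '[[[-0.3,0.6,0,0,0,0,0],[-0.3,0.6,0,0,0,0,0],[-0.3,0.6,0,0,0,0,0],[-0.3,0.6,0,0,0,0,0],[0,0,0,0,0,0,0],[0,0,0,0,0,0,0],[0,0,0,0,0,0,0],[0,0,0,0,0,0,0]]]'>/dev/null; python3 -c "
from h import *;st()
from rig import *;import cv2
cv2.imwrite('pics/w4.png',capture('wrist'))"
```

```text
t50.60 jig [ -68.81 -112.59] z51.81 Fjig [-0.4  -0.07] Fz0.47 yaw 22.08 tilt [-0.0016  0.0003] w -0.001
t51.40 jig [  -9.01 -141.66] z52.11 Fjig [1.08 0.87] Fz-0.01 yaw 22.08 tilt [-0.0005  0.0001] w 0.004
```

View pics/w4.png

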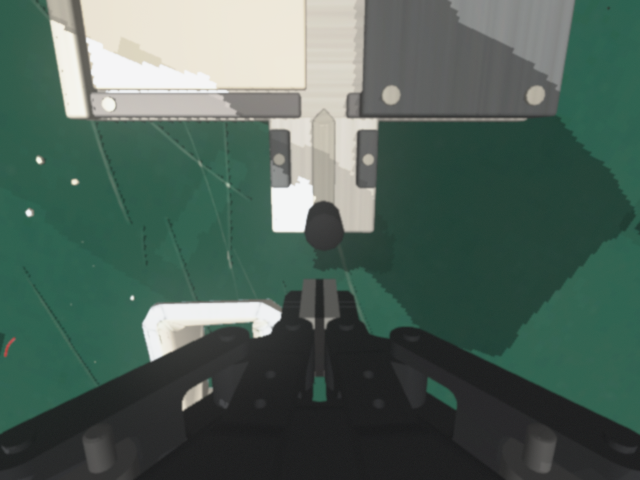

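The view shows the pane against the stop, its rear edge at column 305, with the bolt path free. The knob is at (324,230) and the fingers stand behind it at column 320, clear of the white frame. I'll lower them.

```bash
python3 -m crank '[[[0,0.1,0.2,0,0,0,0],[0,0,0.3,0,0,0,0],[0,0,0.3,0,0,0,0],[0,0,0.3,0,0,0,0],[0,0,0.3,0,0,0,0],[0,0,0.1,0,0,0,0],[0,0,0,0,0,0,0],[0,0,0,0,0,0,0]]]'>/dev/null; python3 -c "from h import *;st()"
```

```text
t52.25 jig [  -5.85 -142.09] z14.72 Fjig [-0.32  0.34] Fz0.50 yaw 22.08 tilt [ 0.0004 -0.0001] w 0.001
```

```bash
python3 -m crank '[[[0.1,0,0,0,0,0,0],[0.1,0,0,0,0,0,0],[0.1,0,0,0,0,0,0],[0.1,0,0,0,0,0,0],[0.1,0,0,0,0,0,0],[0.1,0,0,0,0,0,0],[0,0,0,0,0,0,0],[0,0,0,0,0,0,0]]]'>/dev/null; python3 -c "from h import *;st()"
```

```text
t53.05 jig [  -6.04 -126.64] z14.42 Fjig [-0.79 -0.13] Fz-0.48 yaw 22.08 tilt [-0.0005  0.0004] w 0.005
```

```bash
python3 -m crank '[[[0.1,0,0,0,0,0,0],[0.12,0,0,0,0,0,0],[0.12,0,0,0,0,0,0],[0.12,0,0,0,0,0,0],[0.12,0,0,0,0,0,0],[0.1,0,0,0,0,0,0],[0.1,0,0,0,0,0,0],[0.1,0,0,0,0,0,0]]]'>/dev/null; python3 -c "from h import *;st()"
```

```text
t53.85 jig [  -6.03 -104.76] z14.48 Fjig [-0.64 -3.17] Fz-1.30 yaw 22.08 tilt [-0.0001  0.    ] w 0.002
```

```bash
python3 -m crank '[[[0.04,0,0,0,0,0,0],[0.04,0,0,0,0,0,0],[0.04,0,0,0,0,0,0],[0.02,0,0,0,0,0,0],[0,0,0,0,0,0,0],[0,0,0,0,0,0,0],[0,0,0,0,0,0,0],[0,0,0,0,0,0,0]]]'>/dev/null; python3 -c "from h import *;st()"
```

```text
t54.65 jig [  -5.99 -101.39] z14.55 Fjig [ 0.02 -0.42] Fz-0.44 yaw 22.08 tilt [-0.0001  0.0002] w 0.003
```

```bash
python3 -m crank '[[[0.05,0,0,0,0,0,0],[0.05,0,0,0,0,0,0],[0.05,0,0,0,0,0,0],[0.05,0,0,0,0,0,0],[0,0,0,0,0,0,0],[0,0,0,0,0,0,0],[0,0,0,0,0,0,0],[0,0,0,0,0,0,0]]]'>/dev/null; python3 -c "from h import *;st()"
```

```text
t55.45 jig [ -5.88 -99.19] z14.74 Fjig [ -1.93 -16.09] Fz-3.32 yaw 22.07 tilt [ 0.0027 -0.0038] w -0.001
```

```bash
python3 -m crank '[[[0.03,0,0,0,0,0,0],[0.03,0,0,0,0,0,0],[0.03,0,0,0,0,0,0],[0.03,0,0,0,0,0,0],[0,0,0,0,0,0,0],[0,0,0,0,0,0,0],[0,0,0,0,0,0,0],[0,0,0,0,0,0,0]]]'>/dev/null; python3 -c "from h import *;st()"
```

```text
t56.25 jig [ -5.77 -99.09] z14.96 Fjig [ -3.16 -29.52] Fz-7.37 yaw 22.07 tilt [ 0.0055 -0.0077] w 0.002
```

The bolt hit its hard stop at y ≈ -99, exactly the predicted end of travel. I'll back off, lift and check.

```bash
python3 -m crank '[[[-0.2,0,0,0,0,0,0],[-0.3,0,0,0,0,0,0],[-0.3,0,0,0,0,0,0],[-0.2,0,-0.5,0,0,0,0],[0,0,-1,0,0,0,0],[0,0,-1,0,0,0,0],[0,0,-1,0,0,0,0],[0,0,0,0,0,0,0]]]'>/dev/null; python3 -c "
from h import *;st()
from rig import *;import cv2
cv2.imwrite('pics/w5.png',capture('wrist'))"
```

```text
t57.05 jig [  -4.34 -119.4 ] z106.42 Fjig [0.48 0.75] Fz-0.02 yaw 22.1 tilt [ 0.0069 -0.0013] w 0.003
```

View pics/w5.png

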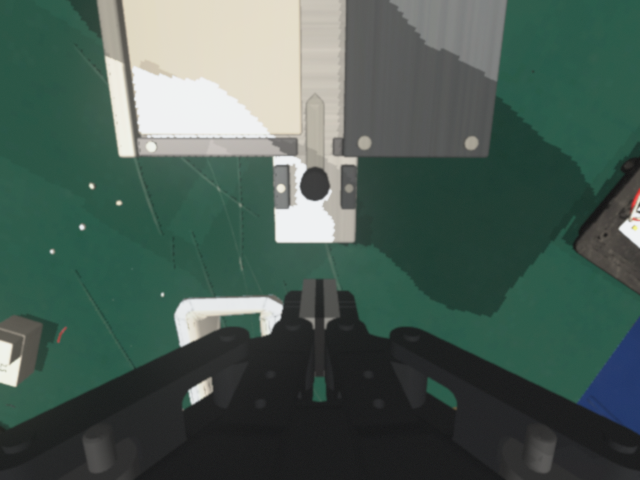

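The bolt nose, at (315,95), now lies behind the pane, whose rear edge is at column 301. The gap to the bolt's edge at column 306 is about 3 mm, as specified for a seated pane. The arm is clear of everything.

```bash
python3 -c "
from rig import *
print(finish_job())"
```

```text
the job is handed in; nothing more can be done
None
```

The pane sits against the front stop and the bolt is pushed fully in behind it; I handed the job in at about 57 s with the arm clear, and the hand-in returned no verdict.

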